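# Milk pot on the warming plate

### The job

Lift the blue milk pot off the hook of its stand and set it down upright in the middle of the round warming plate, lowering it rather than dropping it. Then turn the warmer's dial clockwise until its white pointer points at the red mark on the scale. Leave the other things on the desk where they are.

Things in the scene. Friction and masses are not known exactly. Their poses are not given: they have to be found in the camera images.
- pot: blue milk pot, 220 g, radius 38 mm, 60 mm tall, open on top, hanging on the hook by a rigid arched handle of 6 mm steel wire in its y-z plane. The opening under the arch is 68 mm wide and reaches from the rim to 125 mm above the pot's underside; on the arch's peak stands a wooden grip block, 130 to 170 mm above the underside. Origin: centre of its underside; z up
- pot_grip (a point): point in the wooden grip block, on the pot's axis, 155 mm above the pot's underside; axes as the pot's. The block is 40 mm tall, 26 mm along x and 40 mm along y: it can be gripped across either
- stand: fixed steel stand: base disc 50 mm in radius, 12 mm tall; post of radius 8 mm, 185 mm tall. Origin: foot of the post, at table height. A level hook rod (radius 4 mm) runs from the post along the stand's -x at 165 mm height. The pot hangs on it 58 to 70 mm from the post. To free it, lift it straight up 26 to 50 mm, then move it along the stand's -x by 60 mm or more
- stand_tip (a point): end of the hook, where it turns up: 99 mm from the post along the stand's -x; its top is 191 mm above the table
- warmer: fixed grey warming appliance, 280 mm (its x) by 140 mm (its y), top face 45 mm above the table; origin at the centre of its underside. The dial's axis is at x = -82 mm, y = 0 and the round plate's centre at x = +65 mm, y = 0 in its frame
- plate (a point): centre of the top face of the round dark warming plate (radius 60 mm, 49 mm above the table)
- dial (a joint): angle of the dial (rad), 0 to 4.2, growing clockwise seen from above; at 0 the pointer points along the warmer's -x. It turns stiffly (0.04 N m) and stays where it is left
- dial_grip (a point): point on the dial's vertical axis at the height to grip it, 85 mm above the table. The dial is a black disc of radius 30 mm with an upright grip bar across it: 52 mm long (this point's x), 14 mm thick (its y), from 59 mm (the disc's top) to 97 mm above the table. The point turns with the dial
- dial_tip (a point): pointer end of the white line on top of the grip bar, 26 mm from the dial's axis; the pointer points along this point's -x. It turns with the dial
- preset: red mark, 22 by 10 mm, flat on the scale around the dial, its middle 50 mm from the dial's axis. Origin: on the dial's axis at the warmer's top face; the mark lies along its -x: the dial is right when the -x of dial_tip and of preset point the same way. It is fixed, and lies 0.6 to 2.6 rad clockwise of the pointer at the start
- mug: white china mug, 85 mm tall, rim radius 37 mm, a bystander; origin at the centre of its underside
- spoon: spoon with red handle, 150 mm long, lying flat, a bystander; origin under its middle, long axis its x
- can: green drinks can, 115 mm tall, radius 33 mm, a bystander; origin at the centre of its underside
- syrup: amber syrup bottle, 190 mm tall, radius 34 mm, a bystander; origin at the centre of its underside
- jar: glass jar with red cap, 100 mm tall, radius 36 mm, a bystander; origin at the centre of its underside
- papercup: brown paper cup, 95 mm tall, rim radius 38 mm, a bystander; origin at the centre of its underside
Mind the look-alikes: they are no part of the job. Leave any yellow look-alike of the pot alone.

How it is judged:
On the way, in this order (a step that is already met when the one before it is completed fails the run):
1. the pot is lifted off the hook: clear of the hook, in the fingers ((x of pot in the frame of stand below -0.11 m or horizontal distance between pot and stand above 0.15 m) and contact force between the fingers and pot above 0.5 N), for 0.1 s.
2. the pot is lowered onto the warming plate in the fingers (within 12 mm of it, not dropped) (horizontal distance between pot and plate below 0.024 m and z of pot in the frame of plate below 0.012 m and contact force between the fingers and pot above 0.5 N), for 0.1 s.
3. the dial's pointer is at the red mark, with the pot standing on the plate (horizontal distance between pot and plate below 0.024 m and z of pot in the frame of plate between -0.004 and 0.004 m and angle between pot's own z axis and vertical below 0.06 rad and angle between the x axis of dial_tip and the x axis of preset, either way round below 0.1 rad and x of dial_tip in the frame of preset below 0 m), for 0.2 s.
At the end, for the whole second after the job is handed in: The pot stands upright (within 0.06 rad) and at rest on the warming plate, its centre within 24 mm of the plate's centre; the dial is at rest with its pointer within 0.10 rad of the red mark (all of step 3 and linear speed of pot below 0.02 m/s and velocity of joint dial between -0.05 and 0.05 rad/s); the robot touches nothing.
It fails at once if a bystander (mug, spoon, can, syrup bottle, jar, paper cup) is moved more than 30 mm (distance of any of mug, spoon, can, syrup, jar, papercup from where it was at the start of the episode above 0.03 m).
It also fails if it takes over 72 s, if anything falls off the work surface, if the arm or the gripper's body presses on something with over 40 N, if the wrist force passes 120 N, or if a joint passes its speed limit or range.

### The arm

A 6-joint arm with a two-finger parallel gripper is mounted at the origin on the work surface. World frame = base frame: x ahead of the robot, y to its left, z up, the work surface at z = 0. Lengths are in m, angles in rad, forces in N, time in s.
With the tool pointing down it reaches from about 0.35 to 0.775 m from the base axis. Payload 5.5 kg.
Tool frame: the origin (TCP) lies midway between the tips of the shut fingers; the grasp point (between the pads) lies 19 mm behind it; z points along the fingers, y is the line along which they close (so a half turn about z gives the same grasp; the last joint's range is limited). The gripper opens to 85 mm and grips with 20 to 120 N. Pads are 22 mm wide; open, the fingers measure 114 mm over their backs; the gripper's body (76 mm by 85 mm) begins 54 mm behind the grasp point. The pads swing forward as they close: fully open they stand 13 mm farther back than shut.
Start: joints at [-1.467, 0.313, 0.046, 1.304, 0, 1.431], TCP at [0.139, -0.558, 0.231] pointing down, gripper open.
Joint ranges: [-2.76, 2.76], [-0.86, 1.69], [-1.03, 1.26], [-2.2, 2.34], [-1.47, 1.5], [-3.14, 3.14]. Speed limits (rad/s): [2.57, 2.57, 3.14, 3.14, 3.14, 3.14].

### API

Orientations are given as a unit quaternion [w, x, y, z].
In Python, from workcell import telemetry, imaging, env gives the robot as it stands. The module is installed in compiled form; this text tells all that it offers.
- The arm moves only by the tool step_arm, never from a script. Its argument "moves" is a list of rows, each a list of 3 entries, a list of its own where there are three numbers: the shift along the tool's x, y, z in mm, then the turn, a rotation vector about the tool's x, y, z in rad, then the finger opening in mm, from 0 to 85.4. A call has 1 to 8 rows; each row is the pose to reach, as a shift and turn from the pose commanded when the call began, along the tool's axes at that moment; what a row does not reach only later rows make up. A row lasts 1/12 s, in which the tool goes at most 41.7 mm and 7.16 degrees, less where a joint would pass 70% of its speed; a pose out of reach is approached as far as the arm can. A call with a gripper value outside its range is refused whole. The fingers move at their own pace and stop on an object; "grip_force" is the grip in N (left out, the last holds). Time passes only in rows, so rows that repeat a pose let the fingers close. It gives the time, the measured TCP pose, the force, the opening and the grip force at its end, in the units of the state.
- telemetry.get_state(): the state, without advancing time (a new reading comes with each control period).
- imaging.read_camera(name): name is "scene" or "top" or "wrist"; returns the picture (384x512x3 uint8, red, green, blue); there is no depth.
- imaging.camera_params(name): a dict with "camera_matrix" (3x3 intrinsics, pixels), "pose" (4x4, takes a point from camera to world coordinates). Camera axes: x right, y up, looking along -z (the intrinsics and any distortion apply to the point x, -y, -z); pixel columns grow to the right and rows downward; lengths in m; the calibration is good to about 2 mm. A picture is of the moment at which its call begins: read the wrist's pose just before it. camera_params takes no time and is no camera call; for the wrist camera it gives the pose at the moment of the call.
- env.hand_in(): hands the job in; it is judged then, once.
The state is a dict: "clock": time; "joint_pos": joint angles; "qvel": joint speeds; "tau": joint torques, N m; "tcp_pos": TCP position; "orientation": TCP orientation; "wrist_force": force on the tool from outside, world axes, zero at the start; "ft_torque": the same for the moment, N m; "finger_gap": finger opening in m; "grip_force": force on a finger pad.
Only numpy, scipy, OpenCV 4.12 (cv2) and the standard library are available. Lean on these libraries where they do the work, as an engineer would, in place of code of your own. Each camera call takes 0.05 s, during which the arm holds its last target. There are 200 camera calls.

## Working session

There is one attempt and no reset: what is moved stays moved. The work goes in short steps, Python scripts to look and compute and a tool call to move; the robot and the scene stay as the last step left them, time stands still between calls to the robot, and variables do not carry over. Pictures are saved under pics/ and viewed, at most 10 in all, crops included, and the job is handed in when it is done.

Besides the shell and the picture viewer there is one more tool, called after "Request:" as name(argument=value, ...) on one line, values as JSON. step_arm: Moves the arm, as the interface text tells. Its arguments: {"type":"object","properties":{"moves":{"type":"array"},"grip_force":{"type":"number"}},"required":["moves"]}

```bash
mkdir -p pics
cat > h.py <<'E'
import numpy as np, cv2
from workcell import telemetry, imaging, env
from scipy.spatial.transform import Rotation as R
def ray(cam,u,v,p=None):
    p=p or imaging.camera_params(cam); K=np.array(p["camera_matrix"]);T=np.array(p["pose"])
    d=np.linalg.inv(K)@[u,v,1]; d=T[:3,:3]@[d[0],-d[1],-d[2]]
    return T[:3,3],d/np.linalg.norm(d)
def atz(cam,u,v,z,p=None):
    o,d=ray(cam,u,v,p); return o+d*(z-o[2])/d[2]
def proj(cam,X,p=None):
    p=p or imaging.camera_params(cam); K=np.array(p["camera_matrix"]);T=np.array(p["pose"])
    c=T[:3,:3].T@(np.array(X)-T[:3,3]); q=K@[c[0],-c[1],-c[2]]; return q[:2]/q[2]
def snap(cam,name,crop=None,s=1):
    p=imaging.camera_params(cam); im=imaging.read_camera(cam)[:,:,::-1]
    if crop: x0,y0,x1,y1=crop; im=im[y0:y1,x0:x1]
    cv2.imwrite(f"pics/{name}.png",cv2.resize(im,None,fx=s,fy=s,interpolation=cv2.INTER_CUBIC)); return p
def togo(target,ax=None):
    s=telemetry.get_state(); Rm=R.from_quat(np.roll(s["orientation"],-1)).as_matrix()
    return Rm.T@(np.array(target)-s["tcp_pos"])*1000
E
python3 - <<'E'
from h import *
print(telemetry.get_state())
for c in("scene","top"):
    p=snap(c,c+"0",s=1.5); print(c,p)
E
```

```text
{'clock': 0.0, 'joint_pos': array([-1.46657248e+00,  3.13988682e-01,  4.49607344e-02,  1.30357787e+00,
        2.50633369e-05,  1.43123166e+00]), 'qvel': array([ 0.00047237,  0.00015212,  0.0001058 ,  0.00040946,  0.0008878 ,
       -0.00083329]), 'tau': array([-4.46117137e-04, -4.80623031e+01,  2.98535156e+01,  1.91887363e-02,
       -3.92478796e-04, -7.50009036e-06]), 'tcp_pos': array([ 0.13875822, -0.55748164,  0.23040806]), 'orientation': array([-9.04383382e-04,  9.92579685e-01,  1.21592561e-01,  2.85161087e-05]), 'wrist_force': array([-0.29012254,  0.43177692,  0.94331585]), 'ft_torque': array([ 0.00772962, -0.00584421, -0.01690122]), 'grip_force': 0.0, 'finger_gap': 0.08519096251119587}
scene {'camera_matrix': array([[400.95793275,   0.        , 258.88397992],
       [  0.        , 400.95793275, 194.04910224],
       [  0.        ,   0.        ,   1.        ]]), 'pose': array([[-0.81885752, -0.34508836,  0.45867896,  1.1116097 ],
       [ 0.57376456, -0.51483075,  0.63698   ,  0.79155608],
       [ 0.01632765,  0.7847696 ,  0.6195725 ,  0.91386494],
       [ 0.        ,  0.        ,  0.        ,  1.        ]])}
top {'camera_matrix': array([[424.42274246,   0.        , 250.60882724],
       [  0.        , 424.42274246, 190.61112734],
       [  0.        ,   0.        ,   1.        ]]), 'pose': array([[-0.02040667,  0.99780119, -0.06305837,  0.46052921],
       [-0.99973572, -0.0196971 ,  0.01185391,  0.01569877],
       [ 0.01058578,  0.0632836 ,  0.99793944,  1.36781747],
       [ 0.        ,  0.        ,  0.        ,  1.        ]])}
```

View pics/scene0.png

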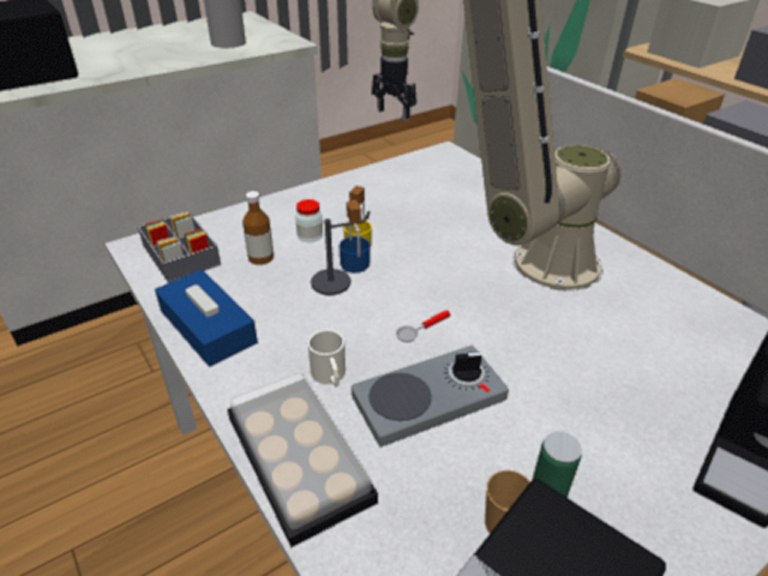

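View pics/top0.png

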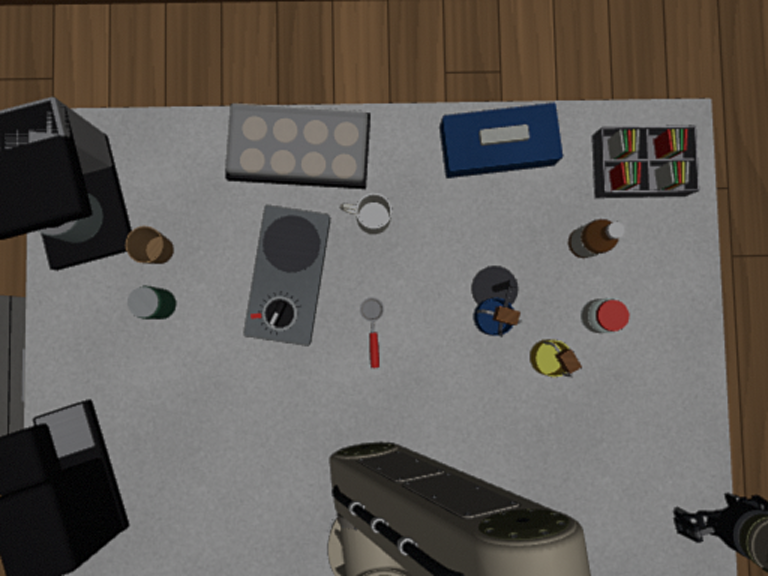

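The scene view shows the blue pot on its stand's hook at (355,250) and the yellow look-alike behind it. In the top view the pot is at (495,316) with its block at (508,316), the plate is at (292,243), the dial at (279,314) and the red mark at (255,316). I'll enlarge both areas.

Run:
```python
from h import *
im=imaging.read_camera("top")[:,:,::-1]
a=im[165:255,300:400];b=im[130:240,155:225];c=imaging.read_camera("scene")[:,:,::-1][115:205,190:260]
r=lambda x,s:cv2.resize(x,None,fx=s,fy=s,interpolation=cv2.INTER_CUBIC)
A=r(a,4);B=r(b,5);C=r(c,2)
o=np.zeros((560,760,3),np.uint8);o[:360,:400]=A;o[:550,405:755]=B;o[370:550,:140]=C
cv2.imwrite("pics/c1.png",o)
```

```text
(no output)
```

View pics/c1.png

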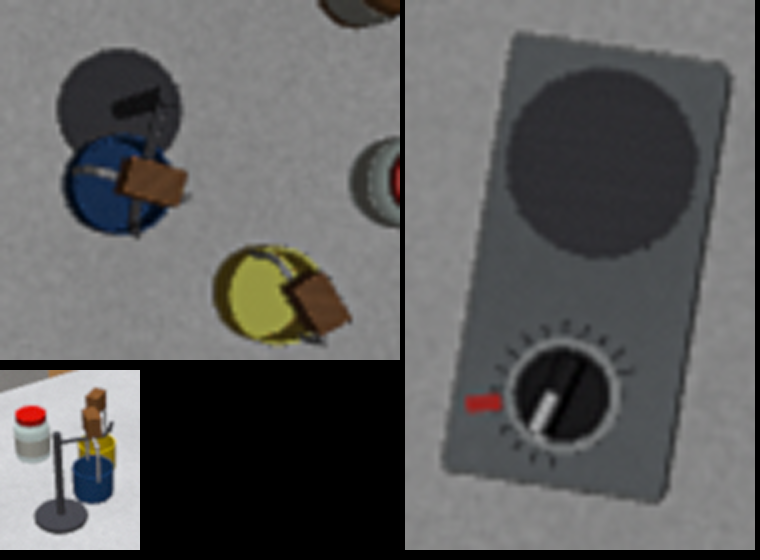

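Run:
```python
from h import *
np.set_printoptions(precision=4,suppress=True)
P=imaging.camera_params("top")
a=lambda x,y,z:atz("top",x/4-.375+300,y/4-.375+165,z,P)
b=lambda x,y,z:atz("top",(x-405)/5-.4+155,y/5-.4+130,z,P)
base=a(119,111,.012);post=a(158,97,.185);tip=a(135,235,.191)
print("base",base,"post",post,"tip",tip,np.linalg.norm((tip-base)[:2]))
pr=a(118,185,.104);bl=a(155,181,.194);print("rim",pr,"block",bl,"yellow rim",a(268,295,.06),"blk",a(317,300,.155),a(317,300,.19))
for z in(.174,.199,.214):
  q=proj("top",[*pr[:2],z],P);print(z,(q+.375-[300,165])*4)
pl=b(602,163,.049);d=b(563,395,.059);pt=b(540,430,.097);dt=b(563-0,395,.097);m=b(484,404,.045)
print("plate",pl,"dial",d,np.linalg.norm((pl-d)[:2]),"pt",pt,"mark",m, np.linalg.norm((m-d)[:2]))
ang=lambda v:np.arctan2(v[1],v[0])
# warmer -x direction:plate->dial
print("warmer-x",ang(d-pl),"pointer",ang(pt-d),"line", "mark",ang(m-d))
for n,o in dict(jar=a(370,182,.05),mug=b(0,0,0)).items(): print(n,o)
for n,(u,v,z) in dict(mug=(374,214,.085),spoonbowl=(371,309,.0),spoonend=(375,366,0),jar=(612,315,.1),syrup=(586,242,0.0)).items(): print(n,atz("top",u/1.5,v/1.5,z,P))
```

```text
base [ 0.5356 -0.2528  0.012 ] post [ 0.5352 -0.2462  0.185 ] tip [ 0.4394 -0.2257  0.191 ] 0.09987755233547235
rim [ 0.4753 -0.2321  0.104 ] block [ 0.4765 -0.2402  0.194 ] yellow rim [ 0.389  -0.3535  0.06  ] blk [ 0.3899 -0.3616  0.155 ] [ 0.392  -0.3507  0.19  ]
0.174 [137.4083 183.4452]
0.199 [144.9013 182.8449]
0.214 [149.5525 182.4723]
plate [0.6362 0.175  0.049 ] dial [0.4917 0.1994 0.059 ] 0.14659222140111036 pt [0.4702 0.208  0.097 ] mark [0.4874 0.2505 0.045 ] 0.05122060899215111
warmer-x 2.9738384811163026 pointer 2.761359954066064 line mark 1.6542012854739312
jar [ 0.4742 -0.4392  0.05  ]
mug [0.7566 0.5697 0.    ]
mug [0.6882 0.0014 0.085 ]
spoonbowl [0.4975 0.011  0.    ]
spoonend [0.3756 0.0049 0.    ]
jar [ 0.4731 -0.4697  0.1   ]
syrup [ 0.6334 -0.4583  0.    ]
```

Request:
step_arm(moves=[[[0,0,-40],[0,0,0],85],[[35,-20,-80],[0,0,0.1],85],[[70,-40,-90],[0,0,0.2],85],[[105,-60,-90],[0,0,0.3],85],[[140,-80,-90],[0,0,0.4],85],[[175,-100,-90],[0,0,0.51],85],[[210,-120,-90],[0,0,0.51],85],[[245,-141,-90],[0,0,0.51],85]])

```text
clock: 0.87
tcp_pos: [0.3385, -0.3655, 0.3213]
orientation: [0.0, 0.991, -0.133, 0.0]
wrist_force: [0.0, 0.1, 0.4]
finger_gap: 0.085
grip_force: 0.0
```

Run:
```python
from h import *
np.set_printoptions(precision=4,suppress=True)
s=telemetry.get_state();print(s["clock"],s["joint_pos"],s["tcp_pos"],s["orientation"],togo([.474,-.235,.32]))
```

```text
0.8667 [-0.985   0.1522  0.0568  1.475   0.      2.4237] [ 0.3385 -0.3655  0.3213] [ 0.0001  0.9911 -0.1332  0.0001] [  96.2402 -161.6389    1.3337]
```

Request:
step_arm(moves=[[[20,-35,0],[0,0,0],85],[[40,-70,0],[0,0,0],85],[[60,-105,0],[0,0,0],85],[[80,-140,0],[0,0,0],85],[[96,-162,0],[0,0,0],85],[[96,-162,0],[0,0,0],85],[[96,-162,0],[0,0,0],85]])

```text
clock: 1.45
tcp_pos: [0.4736, -0.2347, 0.3209]
orientation: [-0.0, 0.991, -0.131, -0.0]
wrist_force: [-0.3, 0.1, 0.3]
finger_gap: 0.085
grip_force: 0.0
```

Run:
```python
from h import *
np.set_printoptions(precision=4,suppress=True)
s=telemetry.get_state();print(s["clock"],s["joint_pos"],s["tcp_pos"],s["orientation"])
p=snap("wrist","w1",s=1.5);print(p)
for X in([.474,-.235,.214],[.474,-.235,.174],[.5356,-.2495,.185],[.4394,-.2257,.191]):print(X,proj("wrist",X,p)*1.5)
```

```text
1.45 [-0.6118  0.2139  0.1315  1.489  -0.0003  2.7925] [ 0.4736 -0.2347  0.3209] [-0.      0.9914 -0.131  -0.0004]
{'camera_matrix': array([[312.0851,   0.    , 259.405 ],
       [  0.    , 312.0851, 195.9375],
       [  0.    ,   0.    ,   1.    ]]), 'pose': array([[-0.2599,  0.9283,  0.2658,  0.5409],
       [-0.9656, -0.2498, -0.0718, -0.2529],
       [-0.0003, -0.2753,  0.9613,  0.4624],
       [ 0.    ,  0.    ,  0.    ,  1.    ]])}
[0.474, -0.235, 0.214] [389.4269 290.5702]
[0.474, -0.235, 0.174] [389.4045 273.6048]
[0.5356, -0.2495, 0.185] [385.9262 170.6931]
[0.4394, -0.2257, 0.191] [389.4226 336.3374]
```

View pics/w1.png

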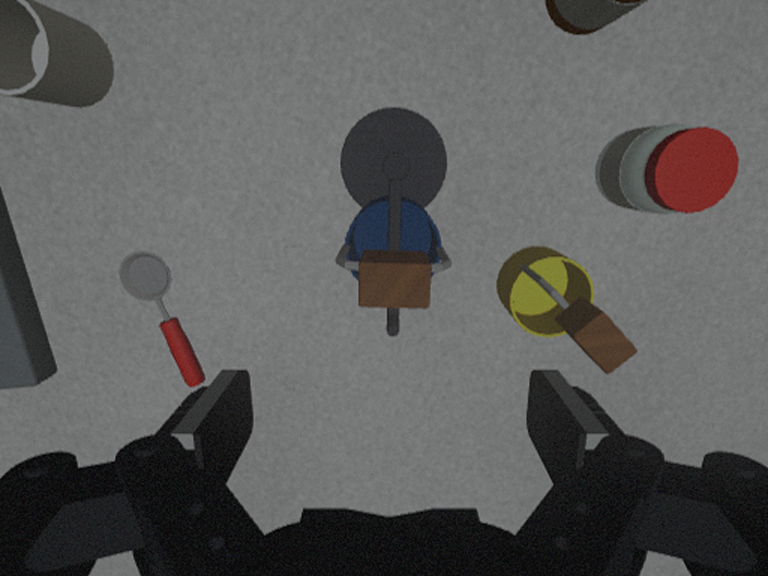

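The block's centre is at (395,287), the post top at (396,165) and the hook tip at (392,331), so the tool is aligned to within about 3 mm. I'll descend and grip.

Request:
step_arm(moves=[[[3,3,30],[0,0,0],85],[[3,3,60],[0,0,0],85],[[3,3,90],[0,0,0],85],[[3,3,110],[0,0,0],85],[[3,3,130],[0,0,0],85],[[3,3,142],[0,0,0],85],[[3,3,142],[0,0,0],85],[[3,3,142],[0,0,0],60]], grip_force=60)

```text
clock: 2.17
tcp_pos: [0.4736, -0.2404, 0.179]
orientation: [-0.0, 0.991, -0.134, -0.001]
wrist_force: [0.5, -0.2, 0.5]
finger_gap: 0.0745
grip_force: 0.0
```

Request:
step_arm(moves=[[[0,0,0],[0,0,0],25],[[0,0,0],[0,0,0],25],[[0,0,0],[0,0,0],25],[[0,0,0],[0,0,0],25],[[0,0,0],[0,0,0],25],[[0,0,0],[0,0,0],25],[[0,0,0],[0,0,0],25],[[0,0,0],[0,0,0],25]], grip_force=60)

```text
clock: 2.83
tcp_pos: [0.4762, -0.2394, 0.1809]
orientation: [-0.0, 0.991, -0.132, 0.002]
wrist_force: [1.9, 3.4, 7.0]
finger_gap: 0.0392
grip_force: 61.6
```

Request:
step_arm(moves=[[[0,0,-6],[0,0,0],25],[[0,0,-12],[0,0,0],25],[[0,0,-18],[0,0,0],25],[[0,0,-25],[0,0,0],25],[[0,0,-32],[0,0,0],25],[[0,0,-38],[0,0,0],25],[[0,0,-38],[0,0,0],25],[[0,0,-38],[0,0,0],25]])

```text
clock: 3.5
tcp_pos: [0.4751, -0.2399, 0.2178]
orientation: [0.0, 0.991, -0.133, 0.0]
wrist_force: [0.2, 0.2, -2.7]
finger_gap: 0.0392
grip_force: 60.9
```

Run:
```python
from h import *
np.set_printoptions(precision=4,suppress=True)
s=telemetry.get_state();print(s["tcp_pos"],s["wrist_force"],s["ft_torque"],s["joint_pos"])
snap("scene","s2",(180,100,320,210),5)
```

```text
[ 0.4751 -0.2399  0.2178] [ 0.2326  0.2344 -2.6919] [ 0.0256 -0.0062  0.0026] [-0.6185  0.2338 -0.0938  1.2422 -0.0002  2.7894]
```

View pics/s2.png

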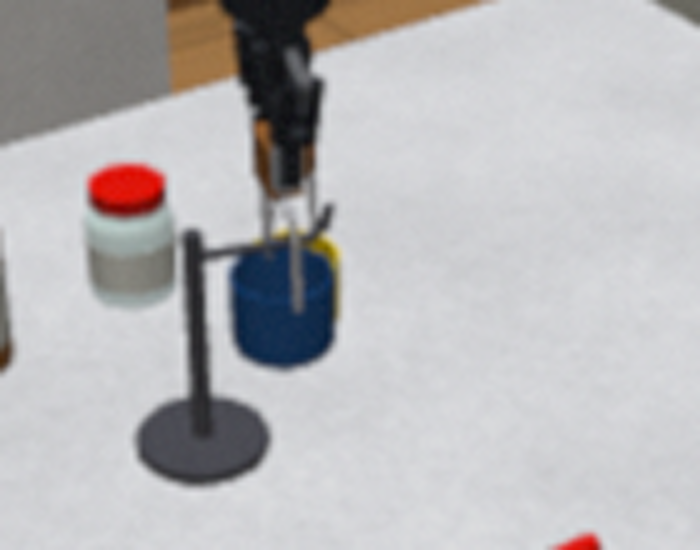

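The pot hangs clear of the rod in the fingers, carrying its full 2.7 N, and the rod is still inside the arch. I'll slide it out along the hook.

Request:
step_arm(moves=[[[-12,0,0],[0,0,0],25],[[-25,0,0],[0,0,0],25],[[-40,0,0],[0,0,0],25],[[-55,0,0],[0,0,0],25],[[-70,0,0],[0,0,0],25],[[-85,0,0],[0,0,0],25],[[-92,0,0],[0,0,0],25],[[-92,0,0],[0,0,0],25]])

```text
clock: 4.22
tcp_pos: [0.3847, -0.2148, 0.2171]
orientation: [-0.0, 0.991, -0.133, -0.001]
wrist_force: [0.1, 0.5, -3.1]
finger_gap: 0.0389
grip_force: 60.7
```

Request:
step_arm(moves=[[[0,0,-20],[0,0,0],25],[[0,0,-50],[0,0,0],25],[[0,0,-80],[0,0,0],25],[[0,-20,-95],[0,0,0],25],[[0,-45,-95],[0,0,0],25],[[0,-70,-95],[0,0,0],25],[[0,-95,-95],[0,0,0],25],[[0,-115,-95],[0,0,0],25]])

```text
clock: 4.88
tcp_pos: [0.4175, -0.1033, 0.3124]
orientation: [-0.0, 0.991, -0.133, 0.001]
wrist_force: [-0.3, -1.0, -3.8]
finger_gap: 0.0394
grip_force: 62.0
```

Run:
```python
from h import *
np.set_printoptions(precision=4,suppress=True)
s=telemetry.get_state();print(s["clock"],s["tcp_pos"],s["wrist_force"],s["joint_pos"],togo([.636,.175,.26]),togo([.44,-.02,.3]))
```

```text
4.8833 [ 0.4175 -0.1033  0.3124] [-0.2851 -1.0466 -3.7858] [-0.43    0.0171 -0.1142  1.4385  0.0005  2.9775] [ 137.6005 -325.8992   52.7   ] [ -0.2243 -86.261   12.4648]
```

Request:
step_arm(moves=[[[5,-20,0],[0,0,-0.12],25],[[15,-50,0],[0,0,-0.24],25],[[30,-80,0],[0,0,-0.36],25],[[45,-110,0],[0,0,-0.48],25],[[60,-140,0],[0,0,-0.6],25],[[75,-170,0],[0,0,-0.72],25],[[90,-200,0],[0,0,-0.84],25],[[100,-230,0],[0,0,-0.96],25]])

```text
clock: 5.55
tcp_pos: [0.5757, 0.0927, 0.3114]
orientation: [0.0, 0.939, 0.343, 0.0]
wrist_force: [-0.5, -0.5, -2.5]
finger_gap: 0.039
grip_force: 61.8
```

Run:
```python
from h import *
np.set_printoptions(precision=4,suppress=True)
s=telemetry.get_state();print(s["clock"],s["tcp_pos"],s["orientation"],s["wrist_force"],s["joint_pos"],togo([.636,.175,.26]))
```

```text
5.55 [0.5757 0.0927 0.3114] [0.0002 0.9394 0.3428 0.0004] [-0.4808 -0.5115 -2.5089] [ 0.0221  0.3238  0.2551  1.5014 -0.0001  2.4639] [ 99.06   -24.1563  51.4824]
```

Request:
step_arm(moves=[[[25,-6,10],[0,0,0],25],[[50,-12,20],[0,0,0],25],[[75,-18,35],[0,0,0],25],[[92,-22,50],[0,0,0],25],[[99,-24,65],[0,0,0],25],[[99,-24,75],[0,0,0],25],[[99,-24,75],[0,0,0],25],[[99,-24,75],[0,0,0],25]])

```text
clock: 6.22
tcp_pos: [0.6336, 0.1725, 0.2364]
orientation: [-0.0, 0.94, 0.34, -0.001]
wrist_force: [0.1, 0.0, -1.8]
finger_gap: 0.0395
grip_force: 61.9
```

Run:
```python
from h import *
np.set_printoptions(precision=4,suppress=True)
s=telemetry.get_state();print(s["clock"],s["tcp_pos"],s["wrist_force"],s["joint_pos"],togo([.636,.175,.1875]))
A=imaging.read_camera("top")[:,:,::-1][120:240,150:260]
B=imaging.read_camera("scene")[:,:,::-1][180:300,215:345]
r=lambda x,s:cv2.resize(x,None,fx=s,fy=s,interpolation=cv2.INTER_CUBIC)
cv2.imwrite("pics/p3.png",r(np.hstack([A,B]),3.2))
```

```text
6.2167 [0.6336 0.1725 0.2364] [ 0.1141  0.0002 -1.8371] [ 0.1438  0.4808  0.3075  1.3997 -0.0003  2.5918] [ 3.537  -0.3872 48.8805]
```

View pics/p3.png

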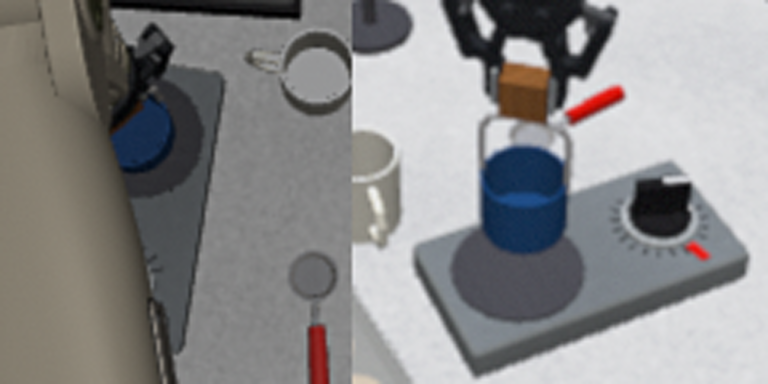

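The pot hangs upright over the plate: its bottom is at (523,240) and the plate's centre at (518,270), about 50 mm below. I'll lower it slowly.

Request:
step_arm(moves=[[[3,0,10],[0,0,0],25],[[3,0,22],[0,0,0],25],[[3,0,33],[0,0,0],25],[[3,0,40],[0,0,0],25],[[3,0,44],[0,0,0],25],[[3,0,46],[0,0,0],25],[[3,0,47],[0,0,0],25],[[3,0,47],[0,0,0],25]])

```text
clock: 6.98
tcp_pos: [0.6366, 0.1747, 0.1907]
orientation: [0.0, 0.94, 0.34, 0.0]
wrist_force: [-0.2, 0.1, -2.2]
finger_gap: 0.0396
grip_force: 61.8
```

Request:
step_arm(moves=[[[0,0,1],[0,0,0],25],[[0,0,2],[0,0,0],25],[[0,0,2],[0,0,0],25],[[0,0,2],[0,0,0],25]])

```text
clock: 7.32
tcp_pos: [0.6365, 0.1748, 0.1884]
orientation: [0.0, 0.94, 0.34, 0.0]
wrist_force: [-0.0, -0.3, -2.8]
finger_gap: 0.039
grip_force: 61.8
```

Request:
step_arm(moves=[[[0,0,1],[0,0,0],25],[[0,0,2],[0,0,0],25],[[0,0,2],[0,0,0],25],[[0,0,2],[0,0,0],25]])

```text
clock: 7.65
tcp_pos: [0.6365, 0.1748, 0.1868]
orientation: [0.0, 0.94, 0.34, 0.0]
wrist_force: [-0.2, 0.5, 0.7]
finger_gap: 0.039
grip_force: 62.1
```

The pot has touched down: the wrist force is back to about 0. I'll press in 0.5 mm and release.

Request:
step_arm(moves=[[[0,0,0.5],[0,0,0],25],[[0,0,0.5],[0,0,0],25],[[0,0,0.5],[0,0,0],42],[[0,0,0.5],[0,0,0],50],[[0,0,0.5],[0,0,0],60],[[0,0,0.5],[0,0,0],80],[[0,0,0.5],[0,0,0],80],[[0,0,0.5],[0,0,0],80]])

```text
clock: 8.32
tcp_pos: [0.6364, 0.1747, 0.1856]
orientation: [0.0, 0.94, 0.34, -0.0]
wrist_force: [-0.2, -0.8, 0.5]
finger_gap: 0.0801
grip_force: 0.0
```

Request:
step_arm(moves=[[[0,0,-15],[0,0,0],80],[[0,0,-35],[0,0,0],80],[[0,0,-60],[0,0,0],80],[[0,0,-90],[0,0,0],80],[[-20,0,-100],[0,0,0],80],[[-50,0,-100],[0,0,0],80],[[-80,0,-100],[0,0,0],80],[[-90,0,-100],[0,0,0],80]])

```text
clock: 8.98
tcp_pos: [0.5647, 0.1156, 0.2865]
orientation: [0.0, 0.941, 0.34, -0.0]
wrist_force: [0.0, 0.2, 0.9]
finger_gap: 0.0801
grip_force: 0.0
```

Run:
```python
from h import *
np.set_printoptions(precision=4,suppress=True)
s=telemetry.get_state();print(s["clock"],s["tcp_pos"],s["orientation"],s["wrist_force"],s["joint_pos"],togo([.4917,.1994,.2]))
p=snap("wrist","w4",s=1.5);print(p["pose"])
for X in([.4917,.1994,.097],[.636,.175,.049],[.636,.175,.109]):print(X,proj("wrist",X,p)*1.5)
```

```text
8.9833 [0.5647 0.1156 0.2865] [ 0.0003  0.9406  0.3396 -0.0005] [0.022  0.2029 0.9305] [ 0.0631  0.3094  0.1747  1.4368 -0.0008  2.5117] [  -2.4752 -111.1239   86.4459]
[[ 0.6386  0.7398  0.2118  0.6183]
 [-0.7695  0.6138  0.1762  0.1601]
 [ 0.0004 -0.2755  0.9613  0.428 ]
 [ 0.      0.      0.      1.    ]]
[0.4917, 0.1994, 0.097] [235.1836 263.8908]
[0.636, 0.175, 0.049] [388.7818 128.2423]
[0.636, 0.175, 0.109] [388.7536 122.1956]
```

View pics/w4.png

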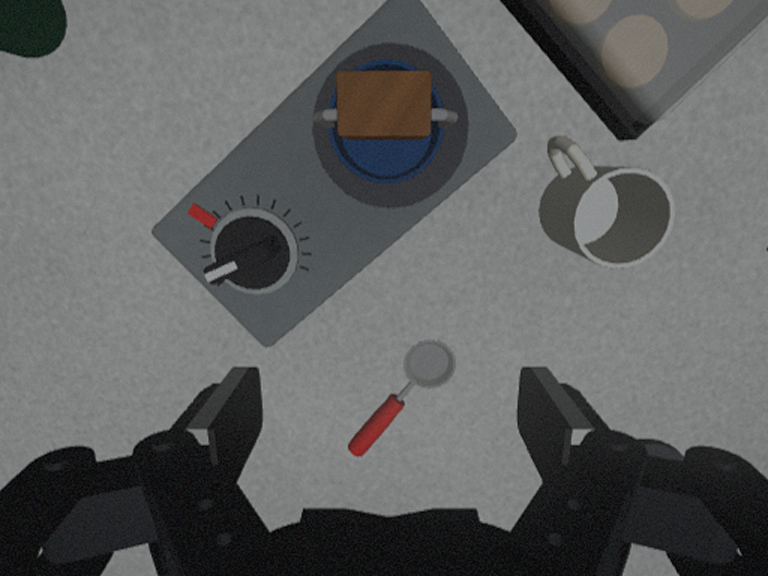

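The pot stands centred on the plate, with its rim at (387,122) against the plate's centre at (390,125). The dial disc is at (254,250), the pointer tip at (206,276), the bar's far end at (277,241) and the red mark at (202,216).

Run:
```python
from h import *
np.set_printoptions(precision=4,suppress=True)
p=imaging.camera_params("wrist")
w=lambda x,y,z:atz("wrist",x/1.5-.17,y/1.5-.17,z,p)
d=w(254,250,.059);t=w(206,276,.097);f=w(277,241,.097);i=w(237,266,.097);m=w(202,216,.045)
ang=lambda v:np.arctan2(v[1],v[0])
print(d,(t+f)/2,np.linalg.norm((t-f)[:2]),np.linalg.norm((t-d)[:2]),m,np.linalg.norm((m-d)[:2]))
print("pointer",ang(t-d),ang(t-f),ang(t-i),"mark",ang(m-d))
s=telemetry.get_state();Rm=R.from_quat(np.roll(s["orientation"],-1)).as_matrix();print("tool x",ang(Rm[:,0]),"tool y",ang(Rm[:,1]))
```

```text
[0.496  0.1988 0.059 ] [0.4974 0.1983 0.097 ] 0.05922299583679923 0.028071385299775483 [0.4873 0.249  0.045 ] 0.05089028400420218
pointer 2.7066716205898627 2.7110724052147637 2.572902260230745 mark 1.7410138267638011
tool x 0.6922865838586948 tool y -0.8785093334444171
```

Request:
step_arm(moves=[[[0,-15,0],[0,0,-0.12],80],[[0,-30,0],[0,0,-0.24],80],[[0,-45,0],[0,0,-0.36],80],[[0,-60,0],[0,0,-0.48],80],[[0,-75,10],[0,0,-0.6],70],[[0,-90,20],[0,0,-0.72],60],[[0,-105,30],[0,0,-0.84],60],[[-1,-109,40],[0,0,-0.96],60]])

```text
clock: 9.7
tcp_pos: [0.4959, 0.2021, 0.2455]
orientation: [-0.0, 0.674, 0.738, 0.0]
wrist_force: [-0.8, -0.8, 0.4]
finger_gap: 0.0601
grip_force: 0.0
```

Request:
step_arm(moves=[[[0,0,10],[0,0,-0.12],60],[[0,0,20],[0,0,-0.24],60],[[0,0,30],[0,0,-0.36],60],[[0,0,40],[0,0,-0.48],60],[[0,0,50],[0,0,-0.6],60],[[0,0,60],[0,0,-0.72],60],[[0,0,70],[0,0,-0.84],60],[[0,0,70],[0,0,-0.96],60]])

```text
clock: 10.37
tcp_pos: [0.496, 0.2004, 0.1736]
orientation: [-0.001, 0.258, 0.966, -0.001]
wrist_force: [0.3, -0.3, -0.6]
finger_gap: 0.06
grip_force: 0.0
```

Run:
```python
from h import *
np.set_printoptions(precision=4,suppress=True)
s=telemetry.get_state();Rm=R.from_quat(np.roll(s["orientation"],-1)).as_matrix()
print(s["clock"],s["tcp_pos"],s["joint_pos"],"yaw",np.arctan2(Rm[1,0],Rm[0,0]),togo([.494,.199,.066]))
p=snap("wrist","w5",s=1.5);print(p["pose"])
for X in([.494,.199,.097],[.494,.199,.059]):print(X,proj("wrist",X,p)*1.5)
```

```text
10.3667 [0.496  0.2004 0.1736] [ 0.2339  0.2628 -0.1657  1.1452  0.0001  0.7556] yaw 2.6198592854816956 [  0.8009  -2.0307 107.5983]
[[ 0.4985 -0.8341 -0.236   0.4358]
 [ 0.8669  0.4792  0.1375  0.2352]
 [-0.0016 -0.2731  0.962   0.3153]
 [ 0.      0.      0.      1.    ]]
[0.494, 0.199, 0.097] [385.0252 306.6916]
[0.494, 0.199, 0.059] [385.6973 286.6188]
```

View pics/w5.png

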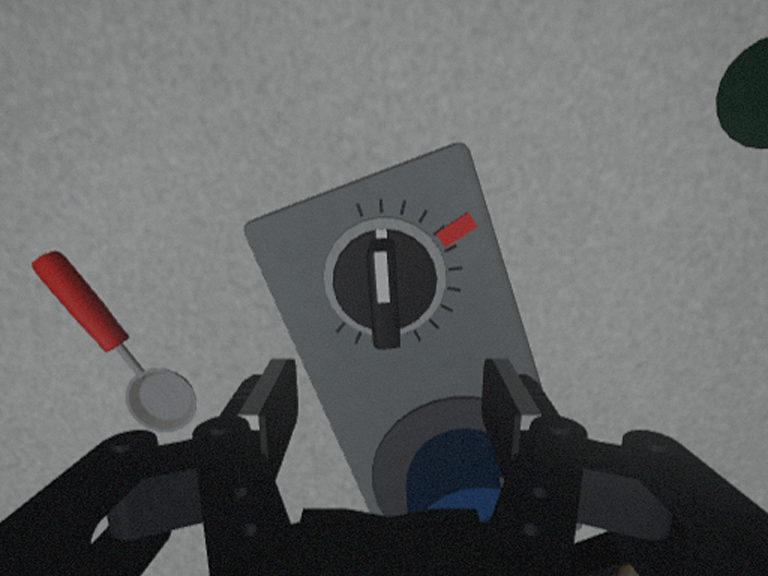

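The bar runs from (380,250) at the pointer to (387,347). The disc's centre is at (385,277) and the mark at (457,230).

Run:
```python
from h import *
np.set_printoptions(precision=4,suppress=True)
p=imaging.camera_params("wrist")
w=lambda x,y,z:atz("wrist",x/1.5-.17,y/1.5-.17,z,p)
d=w(385,277,.059);d2=w(385.5,272,.052);t=w(380,250,.097);f=w(387,347,.097);m=w(457,230,.045);mo=w(474,221,.045);mi=w(440,240,.045)
ang=lambda v:np.arctan2(v[1],v[0])
print(d,d2,(t+f)/2,np.linalg.norm((m-d)[:2]),"ptr",ang(t-f),ang(t-d),"mark",ang(m-d),ang(mo-mi))
c=(d+(t+f)/2)/2; print(c,togo([*c[:2],.066]))
```

```text
[0.4894 0.2014 0.059 ] [0.4884 0.2022 0.052 ] [0.4911 0.2    0.097 ] 0.048373425499254344 ptr 2.690648238266943 2.7107185822707365 mark 1.5876898609351722 1.573909417717626
[0.4902 0.2007 0.078 ] [  5.2527  -2.6845 108.4487]
```

Request:
step_arm(moves=[[[2,-1,25],[0,0,-0.07],60],[[5,-3,50],[0,0,-0.07],60],[[5,-3,70],[0,0,-0.07],60],[[5,-3,85],[0,0,-0.07],60],[[5,-3,97],[0,0,-0.07],60],[[5,-3,106],[0,0,-0.07],60],[[5,-3,106],[0,0,-0.07],60],[[5,-3,106],[0,0,-0.07],40]])

```text
clock: 11.08
tcp_pos: [0.4911, 0.2004, 0.0697]
orientation: [-0.0, 0.227, 0.974, -0.0]
wrist_force: [-0.5, 0.0, 0.6]
finger_gap: 0.0492
grip_force: 0.0
```

Request:
step_arm(moves=[[[0,0,0],[0,0,0],20],[[0,0,0],[0,0,0],5],[[0,0,0],[0,0,0],5],[[0,0,0],[0,0,0],5],[[0,0,0],[0,0,0],5],[[0,0,0],[0,0,0],5],[[0,0,0],[0,0,0],5]], grip_force=40)

```text
clock: 11.67
tcp_pos: [0.4913, 0.1997, 0.0709]
orientation: [0.001, 0.227, 0.974, -0.0]
wrist_force: [-1.8, -3.6, 4.6]
finger_gap: 0.0132
grip_force: 39.8
```

Request:
step_arm(moves=[[[0,0,0],[0,0,0.08],5],[[0,0,0],[0,0,0.16],5],[[0,0,0],[0,0,0.24],5],[[0,0,0],[0,0,0.32],5],[[0,0,0],[0,0,0.4],5],[[0,0,0],[0,0,0.48],5],[[0,0,0],[0,0,0.56],5],[[0,0,0],[0,0,0.64],5]])

```text
clock: 12.33
tcp_pos: [0.4915, 0.1997, 0.0709]
orientation: [0.001, 0.524, 0.852, 0.0]
wrist_force: [-1.7, -3.5, 5.0]
finger_gap: 0.0133
grip_force: 39.8
```

Request:
step_arm(moves=[[[0,0,0],[0,0,0.08],5],[[0,0,0],[0,0,0.16],5],[[0,0,0],[0,0,0.24],5],[[0,0,0],[0,0,0.32],5],[[0,0,0],[0,0,0.4],5],[[0,0,0],[0,0,0.43],5],[[0,0,0],[0,0,0.43],5],[[0,0,0],[0,0,0.43],5]])

```text
clock: 13.0
tcp_pos: [0.4916, 0.1997, 0.0709]
orientation: [0.001, 0.692, 0.722, 0.0]
wrist_force: [-1.0, -3.0, 5.2]
finger_gap: 0.013
grip_force: 39.8
```

Request:
step_arm(moves=[[[0,0,0],[0,0,0],20],[[0,0,0],[0,0,0],40],[[0,0,0],[0,0,0],60],[[0,0,0],[0,0,0],60],[[0,0,-20],[0,0,0],60],[[0,0,-60],[0,0,0],60],[[0,0,-100],[0,0,0],60],[[0,0,-100],[0,0,0],60]])

```text
clock: 13.67
tcp_pos: [0.4949, 0.2015, 0.1773]
orientation: [0.003, 0.692, 0.722, 0.005]
wrist_force: [1.2, 0.3, 0.1]
finger_gap: 0.0597
grip_force: 0.0
```

Run:
```python
from h import *
np.set_printoptions(precision=4,suppress=True)
s=telemetry.get_state();Rm=R.from_quat(np.roll(s["orientation"],-1)).as_matrix()
print(s["clock"],s["tcp_pos"],s["joint_pos"],"yaw",np.arctan2(Rm[1,0],Rm[0,0]))
p=snap("wrist","w6",(150,60,350,270),2.8)
```

```text
13.6667 [0.4949 0.2015 0.1773] [ 0.2362  0.2477 -0.1765  1.1349  0.0001  1.7636] yaw 1.6142301540623571
```

View pics/w6.png

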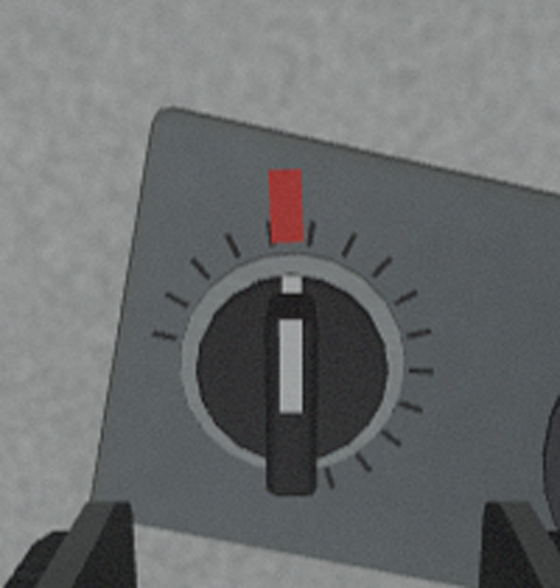

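The white pointer runs straight up at x≈291. The red mark's centre is at (286,206), about 0.04 rad off the pointer as seen from the disc's centre at (292,362), which is within the tolerance. The gripper is clear, so I'll hand in.

```bash
python3 -c "
from h import *
print(env.hand_in())"
```

```text
the job is handed in; nothing more can be done
None
```

I handed the job in at about 14 s of the 72 s allowed: the blue pot stands centred on the warming plate, and the dial's pointer is about 0.04 rad from the red mark (limit 0.10); the hand-in gave no verdict.

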